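# Aim the sprung reader wand and hold it at its length mark

## Robot

A 7-joint arm with a two-finger parallel gripper is mounted at the origin on the work surface. World frame = base frame: x ahead of the robot, y to its left, z up, the work surface at z = 0. Lengths are in m, angles in degrees, forces in N, time in s.
With the tool pointing down it reaches from about 0.4 to 0.9 m from the base axis. Payload 5.5 kg.
Tool frame: the origin (TCP) lies at the centre of the arm's flange, where the gripper is bolted on; the fingertips stand 173 mm ahead of it and the grasp point (between the pads) lies 155 mm ahead of it (arm.hold_point_z is the distance from the TCP to the grasp point, in m); z points along the fingers, x is the direction in which the jaws open and shut, and the axes are right-handed (so a half turn about z gives the same grasp; the last joint's range is limited). The gripper opens to 85 mm and grips with 20 to 120 N. Pads are 22 mm wide; open, the fingers measure 114 mm over their backs; the gripper's body (76 mm by 85 mm) begins 54 mm behind the grasp point. The pads swing forward as they close: fully open they stand 13 mm farther back than shut.
Start: joints at [-60.149, 28.699, -24.465, 88.831, 12.651, 65.22, -12.049], TCP at [0.166, 0.629, 0.405] pointing down, gripper open.
Joint ranges: [-164.97, 164.97], [-17.58, 116.51], [-87.97, 89.64], [11.32, 138.91], [-80.73, 260.73], [10.89, 115.49], [-147.41, 147.41]. Speed limits (degrees/s): [147.25, 147.25, 180, 180, 180, 180, 180].

## Interface

Orientations are given as [roll, pitch, yaw] about the fixed x, y, z axes, in that order (R = Rz(yaw) Ry(pitch) Rx(roll)).
In Python, from station import readout, viewer, job_done, finder, arm gives the robot as it stands.
- The arm moves only by the tool apply_moves, never from a script. Its argument "plan" is text: rows parted by semicolons, each of 7 numbers parted by spaces: the closure, from 0 (fully open) to 1 (shut), then the shift along the tool's x, y, z in cm, then the turn, a rotation vector about the tool's x, y, z in degrees. In form: claw tx ty tz ax ay az; .... A call has 1 to 10 rows; each row is the pose to reach, as a shift and turn from the pose commanded when the call began, along the tool's axes at that moment; what a row does not reach only later rows make up. A row lasts 1/10 s, in which the tool goes at most 50 mm and 8.59 degrees, less where a joint would pass 70% of its speed; a pose out of reach is approached as far as the arm can. A call with a gripper value outside its range is refused whole. The fingers move at their own pace and stop on an object; "force" is the grip in N (left out, the last holds). Time passes only in rows, so rows that repeat a pose let the fingers close. It gives the time, the measured TCP pose, the force and the opening at its end, in the units of the state.
- readout.get_obs(): the state, without advancing time (a new reading comes with each control period).
- viewer.capture(name): name is "side" or "top" or "wrist"; returns the picture (480x640x3 uint8, blue, green, red); there is no depth.
- viewer.camera_info(name): a dict with "intrinsics" (3x3 intrinsics, pixels), "rvec" (rotation vector, rad) and "tvec" (3), from world to camera coordinates, as OpenCV has them. Camera axes: x right, y down, z forward; pixel columns grow to the right and rows downward; lengths in m; the calibration is good to about 2 mm. A picture is of the moment at which its call begins: read the wrist's pose just before it. camera_info takes no time and is no camera call; for the wrist camera it gives the pose at the moment of the call.
- job_done(): hands the job in, once; it reports no verdict.
Trained networks look in the newest picture that a camera, given by its name, has taken for a name from the list of things; names that differ only in an ending like _2 or _b are one class to them, and where a whole thing is asked for, a point or a joint stands for the part that bears it (a point fixed in the world has none). Each returns a list of dicts, best first, with "conf" (0 to 1); they miss things now and then, are a little off and sometimes report something else, mostly with a low value. They report only what shows in the picture. A call takes as long as a camera call. They do not tell look-alikes from the thing itself.
- finder.search_frame(camera, label): "at" ([x, y, z] in m, in the coordinates of the camera as it stood for that picture, good to about 4 mm: the middle of the surface that is visible of it).
- finder.outline_of(camera, label): "region" (480x640 bool, what is visible of it).
The state is a dict: "time_s": time; "joint_pos": joint angles; "joint_vel": joint speeds; "joint_torque": joint torques, N m; "eef_pos": TCP position; "tool_rot": TCP orientation; "force": force on the tool from outside, world axes, zero at the start; "torque": the same for the moment, N m; "width": finger opening in m.
Only numpy, scipy, OpenCV 4.12 (cv2) and the standard library are available. Lean on these libraries where they do the work, as an engineer would, in place of code of your own. Each camera call takes 0.05 s, during which the arm holds its last target.

## Task

Take the bench reader wand by its blue upright grip and, keeping it pushed in, swing it round on its stand until it points at the middle of the amber bottle; hold it steady there for about a second. Then, still pointing at the middle of that bottle, pull the wand out against its spring until its red pointer lines up with the yellow length clip on the scale bar. Finish while still holding it there, because it springs back if let go, and leave the bottles and the vial rack where they stand.

Things in the scene. Friction and masses are not known exactly. Their poses are not given: they have to be found in the camera images.
- pivot (a point): Point on the upright swivel axis of the fixed stand (grey round foot, 110 mm diameter, 14 mm thick), at the height of the wand's axis, 62 mm above the bench. An aluminium sleeve of 28 mm diameter lies level on it, reaching 92 mm ahead of the pivot and 68 mm behind. The point's x axis points along the sleeve towards the wand's nose, z is up; it turns with the swivel. The stand's place and heading vary.
- grip (a point): The middle of the graspable part of the blue upright grip: a plastic cylinder, 18 mm diameter, standing on the wand's white head (46 mm along the wand, 32 mm wide, its top 78 mm above the bench). The grip's top is 127 mm above the bench, this point 108 mm and on the cylinder's axis. It lies 146 mm from the pivot along the wand when the wand is fully in, and farther out by the value of joint wand. The point's x axis points along the wand to the nose.
- nose (a point): Centre of the reader's front window at the wand's nose, 34 mm beyond the grip's axis, 62 mm above the bench. Its x axis is the line along which the wand points (from the pivot through the nose), z up.
- pointer (a point): Tip of the red pointer, an arm that reaches 50 mm to the wand's right (seen along the pointing direction) from the rear of the head, over the white scale bar; it lies 19 mm behind the grip's axis, 62 mm above the bench, and moves with the wand.
- mark (a point): Where the red pointer must come: the middle of the yellow length clip on the scale bar, which is fixed to the sleeve parallel to the wand, 50 mm to its right (14 mm wide, top 56 mm above the bench, its end 240 mm ahead of the pivot). The clip (6 mm along the bar) is at another setting each time, 50 to 90 mm ahead of the pointer's rest position, and stays where it is set; it turns with the swivel. Its x axis points along the wand to the nose.
- swivel (a joint): Angle of the wand about the stand's upright axis, rad, growing counter-clockwise seen from above, stops at -1.0 and 1.1. It has light friction (0.12 N m) and stays where it is left. At the start it stands between 0.5 and 0.95, so pointing past the bottles on the robot's side.
- wand (a joint): How far the wand is pulled out, m: 0 fully in (a hard stop), 0.11 at most. An inner spring pulls it in with 3 N at 0, growing 60 N/m (about 8 N at 90 mm). There is no latch, and the sliding friction is slight (0.4 N).
- amber_bottle: Upright brown amber glass bottle with a blue cap, 70 mm diameter, 140 mm tall with its cap. Origin at the centre of its underside, z up. The bottle to aim at; which of the three places it has varies.
- target (a point): The amber bottle's middle: the point on its upright axis at the height of the wand, 62 mm above the bench. It lies 340 to 375 mm from the pivot.
- clear_bottle: Upright clear bottle with a white label band and a blue cap, 70 mm diameter, 140 mm tall with its cap. Origin at the centre of its underside, z up. Bystander.
- green_bottle: Upright green bottle with a white label band and a white cap, 70 mm diameter, 140 mm tall with its cap. Origin at the centre of its underside, z up. Bystander.
- vial_rack: Blue vial rack, a 70 x 120 x 30 mm block with white-capped vials to 48 mm height, origin at the centre of its underside. Bystander.
Things that resemble listed ones, but are neither listed nor needed, are in the scene too. Leave any black or pink look-alike of the amber_bottle alone.

How it is judged (in metres and radians):
On the way, in this order (a step that is already met when the one before it is completed fails the run):
1. the wand, held by the robot and pulled out by less than 25 mm, points at the middle of the amber bottle, steady (y of target in the frame of nose between -0.015 and 0.015 m and velocity of joint wand between -0.015 and 0.015 m/s and velocity of joint swivel between -0.1 and 0.1 rad/s and value of joint wand below 0.025 m and contact force between the fingers and wand above 1 N), for 0.5 s.
2. still pointing there, the wand is held out with its red pointer at the yellow clip (y of target in the frame of nose between -0.015 and 0.015 m and x of pointer in the frame of mark between -0.006 and 0.006 m and velocity of joint wand between -0.015 and 0.015 m/s and velocity of joint swivel between -0.1 and 0.1 rad/s and contact force between the fingers and wand above 1 N), for 0.3 s.
At the end, for the whole second after the job is handed in: The program finishes with the fingers holding the wand (more than 1 N on it), still, pointing within 15 mm of the amber bottle's axis, its red pointer within 6 mm of the yellow clip's middle, and all bottles upright (all of step 2 and angle between each of amber_bottle, clear_bottle, green_bottle's own z axis and vertical below 0.1 rad); the arm keeps its last pose, push and grip.
It fails at once if the amber bottle is shifted by more than 20 mm (distance of amber_bottle from where it was at the start of the episode above 0.02 m).
It fails at once if the clear bottle is shifted by more than 20 mm (distance of clear_bottle from where it was at the start of the episode above 0.02 m).
It fails at once if the green bottle is shifted by more than 20 mm (distance of green_bottle from where it was at the start of the episode above 0.02 m).
It fails at once if the vial rack is shifted by more than 20 mm (distance of vial_rack from where it was at the start of the episode above 0.02 m).
It also fails if it takes over 54 s, if anything falls off the work surface, if the arm or the gripper's body presses on something with over 40 N, if the wrist force passes 120 N, or if a joint passes its speed limit or range.

## Working session

There is one attempt and no reset: what is moved stays moved. The work goes in short steps, Python scripts to look and compute and a tool call to move; the robot and the scene stay as the last step left them, time stands still between calls to the robot, and variables do not carry over. Pictures are saved under pics/ and viewed, and the job is handed in when it is done.

Besides the shell and the picture viewer there is one more tool, called after "Call:" in YAML: its name, and indented under it one key for each argument. apply_moves: Moves the arm, as the interface text tells. Its arguments: {"type":"object","properties":{"plan":{"type":"string"},"force":{"type":"number"}},"required":["plan"]}

```bash
mkdir -p pics; ls; cat > h.py <<'E'
import numpy as np, cv2
from station import readout, viewer, job_done, finder, arm
def cam(n):
    c=viewer.camera_info(n);K=np.array(c["intrinsics"],float);R=cv2.Rodrigues(np.array(c["rvec"],float))[0];t=np.array(c["tvec"],float).ravel();return K,R,t
def c2w(n,p):
    K,R,t=cam(n);return R.T@(np.array(p)-t)
def px2w(n,u,v,z):
    K,R,t=cam(n);d=R.T@np.linalg.inv(K)@np.array([u,v,1.]);o=-R.T@t;return o+d*(z-o[2])/d[2]
def proj(n,P):
    K,R,t=cam(n);q=K@(R@np.array(P)+t);return q[:2]/q[2]
E
python3 - <<'E'
from h import *
o=readout.get_obs();print(o)
for n in("top","side","wrist"):
    cv2.imwrite(f"pics/{n}0.png",viewer.capture(n))
    for l in("grip","amber_bottle","pivot","pointer","mark","nose","clear_bottle","green_bottle","vial_rack"):
        try:
            for d in finder.search_frame(n,l)[:3]: print(n,l,round(d["conf"],2),c2w(n,d["at"]).round(3),proj(n,c2w(n,d["at"])).round())
        except Exception as e: print(n,l,e)
print(readout.get_obs()["time_s"])
E
```

```text
pics
{'time_s': 0.0, 'joint_pos': array([-60.14966786,  28.753973  , -24.45419588,  88.89317004,
        12.65075555,  65.22194118, -12.04994014]), 'joint_vel': array([ 0.00897134, -0.06422534, -0.0822129 ,  0.03658625,  0.04437104,
       -0.08948467,  0.027997  ]), 'joint_torque': array([ 1.58636822e-04, -5.69511151e+01, -5.81659287e+00, -2.80938846e+01,
        1.05297676e-02,  1.20517588e-02, -1.87582600e-06]), 'eef_pos': array([0.16566201, 0.62814749, 0.40364621]), 'tool_rot': array([-1.79996258e+02,  1.15384479e-01,  7.52334430e+01]), 'force': array([-0.28679659, -0.12027052,  0.36126319]), 'torque': array([ 0.00464896,  0.01165037, -0.01167344]), 'width': 0.08541595910431035}
top grip 0.67 [ 0.521 -0.053  0.077] [332. 283.]
top amber_bottle 0.75 [0.582 0.288 0.102] [198. 254.]
top amber_bottle 0.71 [0.713 0.27  0.093] [209. 205.]
top amber_bottle 0.7 [0.745 0.37  0.089] [173. 193.]
top pivot 0.89 [ 0.566 -0.094  0.072] [349. 266.]
top pivot 0.37 [0.736 0.136 0.098] [261. 197.]
top pointer 0.96 [ 0.519 -0.056  0.08 ] [333. 284.]
top mark 0.73 [ 0.557 -0.088  0.066] [346. 270.]

[... 203 characters left out ...]
 237.]
top vial_rack 0.55 [ 0.645 -0.406  0.027] [465. 242.]
side grip 0.87 [ 0.522 -0.047  0.078] [354. 228.]
side amber_bottle 0.97 [0.744 0.407 0.084] [194. 356.]
side amber_bottle 0.69 [0.579 0.321 0.088] [295. 333.]
side amber_bottle 0.59 [0.815 0.052 0.091] [224. 231.]
side pivot 0.79 [ 0.552 -0.055  0.071] [342. 226.]
side pointer 0.87 [ 0.522 -0.046  0.075] [353. 229.]
side mark 0.43 [0.552 0.009 0.061] [337. 245.]
side nose 0.86 [ 0.517 -0.046  0.076] [355. 228.]
side clear_bottle 0.55 [0.521 0.19  0.084] [337. 292.]
side clear_bottle 0.18 [0.736 0.166 0.085] [241. 269.]
side green_bottle 0.97 [0.634 0.21  0.09 ] [281. 288.]
side vial_rack 0.84 [ 0.644 -0.377  0.033] [329. 170.]
1.5
```

View pics/top0.png

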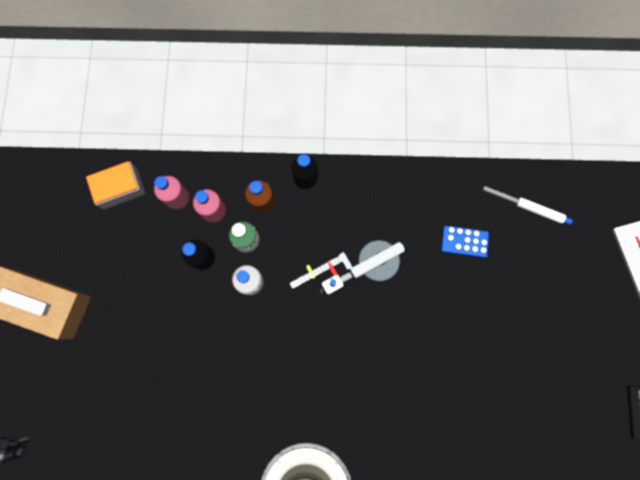

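View pics/side0.png

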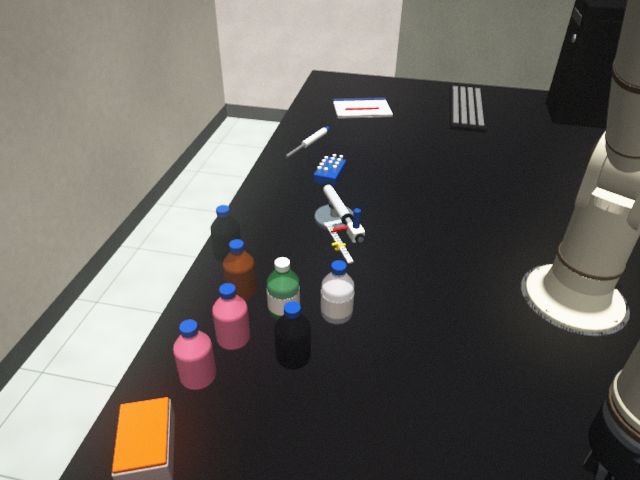

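The top view shows the wand head at (333,284), the stand foot at (379,260) and the yellow clip at (310,271). The real amber bottle is at (259,195), with black and pink look-alikes around it. Next I'll measure.

```bash
python3 - <<'E'
from h import *
a=cv2.imread("pics/top0.png")
cv2.imwrite("pics/topz.png",cv2.resize(a[150:310,230:420],None,fx=4,fy=4,interpolation=cv2.INTER_CUBIC)[:600])
a=cv2.imread("pics/side0.png")
cv2.imwrite("pics/sidez.png",cv2.resize(a[170:320,200:390],None,fx=4,fy=4,interpolation=cv2.INTER_CUBIC))
cv2.imwrite("pics/w0.png",cv2.imread("pics/wrist0.png"))
for n in("top","side"):
    K,R,t=cam(n);print(n,(-R.T@t).round(3),K[0,0])
K,R,t=cam("wrist");print((-R.T@t).round(3),R.round(3),K)
print("pivot",px2w("top",379,260,.014),"grip",px2w("top",333,283,.127),"cap",px2w("top",256,187,.14),arm.hold_point_z)
E
```

```text
top [ 0.394 -0.027  1.291] 478.4948776885955
side [0.411 0.956 0.829] 515.2731831437815
[0.085 0.65  0.374] [[ 0.255  0.967  0.001]
 [ 0.915 -0.241  0.325]
 [ 0.314 -0.082 -0.946]] [[402.35724336   0.         318.59599629]
 [  0.         402.35724336 231.90376079]
 [  0.           0.           1.        ]]
pivot [ 0.5930411  -0.17856741  0.014     ] grip [ 0.51553921 -0.05353518  0.127     ] cap [0.74965648 0.1450067  0.14      ] 0.1547
```

View pics/topz.png

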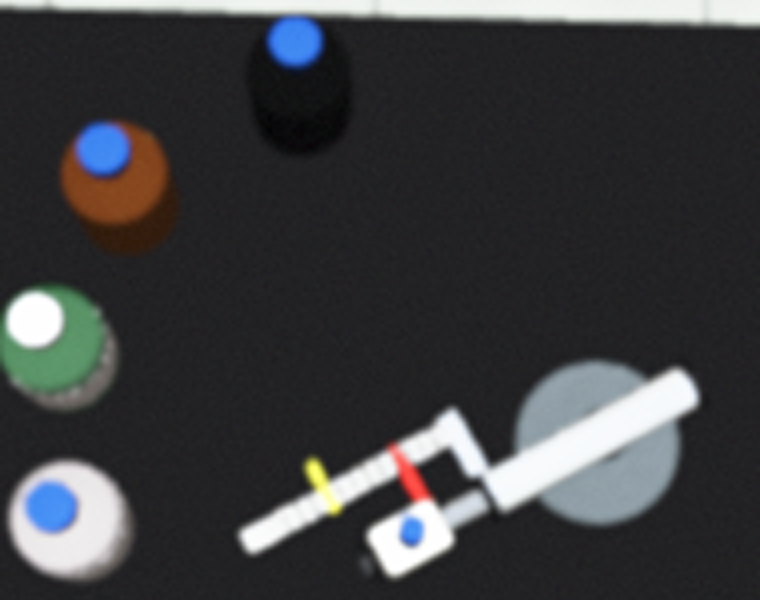

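View pics/sidez.png

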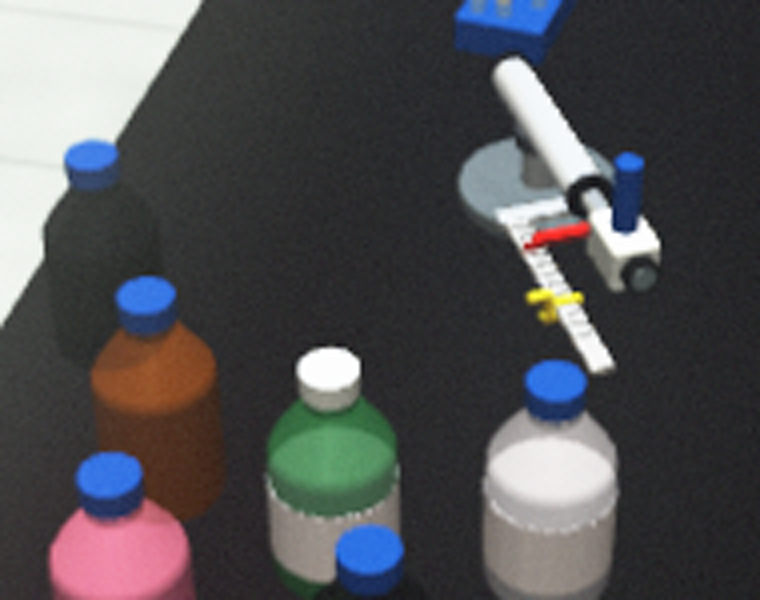

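View pics/w0.png

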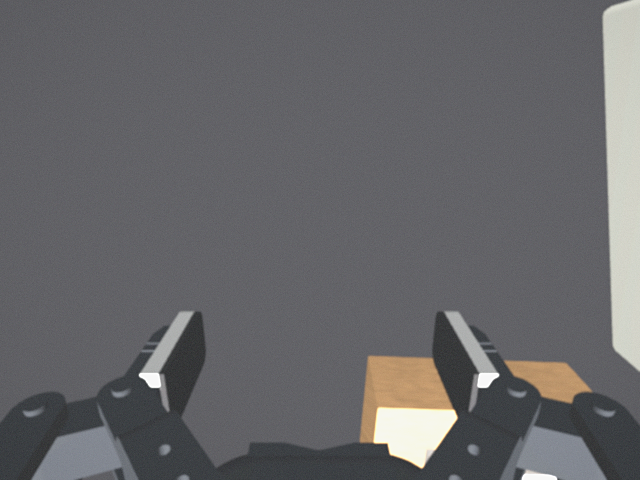

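The geometry checks out. The pivot is at about (0.593,-0.179) and the grip at (0.516,-0.054), 147 mm apart. The amber bottle is at about (0.750,0.145), 360 mm from the pivot. I'll move over the wand at a safe height with the jaws across it (yaw about 32°).

Call:
apply_moves:
  plan: "0 -4 3.6 0 0 0 3; 0 -8 7.2 0 0 0 6; 0 -12 10.8 0 0 0 9; 0 -16 14.4 0 0 0 12; 0 -20 18 0 0 0 15; 0 -23.5 21 0 0 0 18; 0 -27 24.3 0 0 0 21; 0 -30.5 27.4 0 0 0 24; 0 -34 30.5 0 0 0 27; 0 -36 32.3 0 0 0 29"

```text
time_s: 2.5
eef_pos: [0.3873, 0.1947, 0.4051]
tool_rot: [179.9, -0.0, 45.9]
force: [0.7, 0.7, -0.1]
width: 0.0854
```

Call:
apply_moves:
  plan: "0 -1.5 4.2 0 0 0 3; 0 -3 8.4 0 0 0 6; 0 -4.5 12.6 0 0 0 9; 0 -6 17 0 0 0 11; 0 -7.5 21.5 0 0 0 13; 0 -9 25.5 0 0 0 14; 0 -9.3 26.8 0 0 0 14; 0 -9.3 26.8 0 0 0 14"

```text
time_s: 3.3
eef_pos: [0.516, -0.0566, 0.4047]
tool_rot: [180.0, 0.0, 32.0]
force: [-0.2, -0.1, 0.0]
width: 0.0855
```

```bash
python3 - <<'E'
from h import *
o=readout.get_obs();print(o["eef_pos"],o["tool_rot"],o["joint_pos"].round(1))
K,R,t=cam("wrist");np.savez("w1.npz",K=K,R=R,t=t)
cv2.imwrite("pics/w1.png",viewer.capture("wrist"))
for l in("grip","pointer","mark","pivot"):
    for d in finder.search_frame("wrist",l)[:2]: print(l,round(d["conf"],2),c2w("wrist",d["at"]).round(3),proj("wrist",c2w("wrist",d["at"])).round())
P=np.array([.593,-.1786]);
E
```

```text
[ 0.51601718 -0.05658791  0.40465025] [1.79958586e+02 3.24192579e-03 3.20003686e+01] [ -3.1  13.5   7.4 108.5  -2.   58.2  37.2]
grip 0.76 [ 0.514 -0.041  0.078] [325. 196.]
pointer 0.71 [ 0.517 -0.041  0.081] [328. 200.]
mark 0.82 [0.548 0.011 0.061] [398. 159.]
pivot 0.61 [ 0.555 -0.064  0.069] [352. 243.]
```

View pics/w1.png

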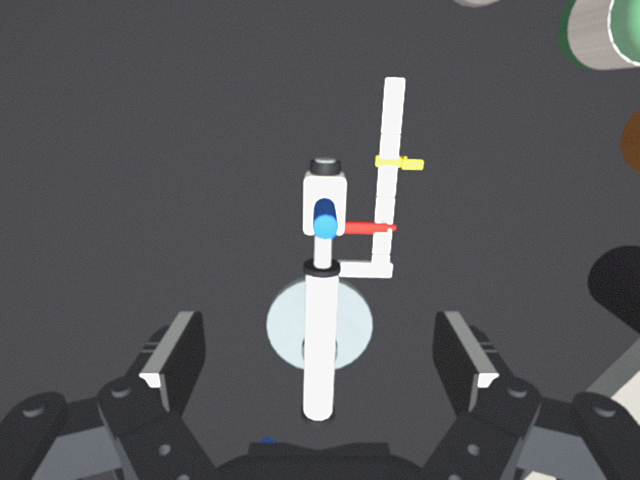

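```bash
python3 - <<'E'
from h import *
a=cv2.imread("pics/w1.png")
cv2.imwrite("pics/w1z.png",cv2.resize(a[60:380,250:450],None,fx=1.8,fy=1.8,interpolation=cv2.INTER_CUBIC))
hsv=cv2.cvtColor(a,cv2.COLOR_BGR2HSV)
def blob(lo,hi):
    m=cv2.inRange(hsv,lo,hi);n,l,s,c=cv2.connectedComponentsWithStats(m)
    for i in np.argsort(-s[1:,4])[:3]+1: print(s[i],c[i].round(1))
print("yellow");blob((22,120,120),(35,255,255));print("red");blob((0,150,100),(8,255,255));print("blue");blob((95,120,100),(125,255,255))
g=px2w("wrist",325,227,.127);P=px2w("wrist",320,324,.014)
print("grip",g,"piv",P,np.linalg.norm((g-P)[:2]))
d=g[:2]-P[:2];th=np.degrees(np.arctan2(d[1],d[0]));print("wand angle",th)
u=d/np.linalg.norm(d)
for n,uv,z in(("red",(375,228),.062),("yel",(390,162),.060),("yel",(413,164),.060)):
    q=px2w("wrist",*uv,z);print(n,q.round(4),"along",(q[:2]-P[:2])@u,"lat",np.cross(u,q[:2]-P[:2]))
# top
print("top grip",px2w("top",332.6,282.6,.127),"piv",px2w("top",379,260.4,.014),"cap",px2w("top",255.6,186.8,.14))
E
```

```text
yellow
[399 156  25  14 148] [409.8 162.8]
[375 155   4  12  30] [376.1 160. ]
red
[345 222  51  12 338] [367.4 227.4]
[346 226   1   1   1] [346. 226.]
[370 227   1   1   1] [370. 227.]
blue
[313 199  25  40 791] [324.7 219.3]
[261 437  14   6  61] [267.  439.9]
grip [ 0.51770657 -0.0479332   0.127     ] piv [ 0.59147845 -0.16900332  0.014     ] 0.14177539438254533
wand angle 121.35528337408823
red [ 0.565  -0.0442  0.062 ] along 0.12035500859367339 lat -0.042308759299802476
yel [0.5444 0.006  0.06  ] along 0.17392312940389706 lat -0.05080799942709533
yel [0.5604 0.0143 0.06  ] along 0.1727081619307371 lat -0.06883766200334226
top grip [ 0.51648895 -0.05253814  0.127     ] piv [ 0.59195108 -0.178574    0.014     ] cap [0.75015046 0.14603653 0.14      ]<stdin>:14: DeprecationWarning: Arrays of 2-dimensional vectors are deprecated. Use arrays of 3-dimensional vectors instead. (deprecated in NumPy 2.0)
```

View pics/w1z.png

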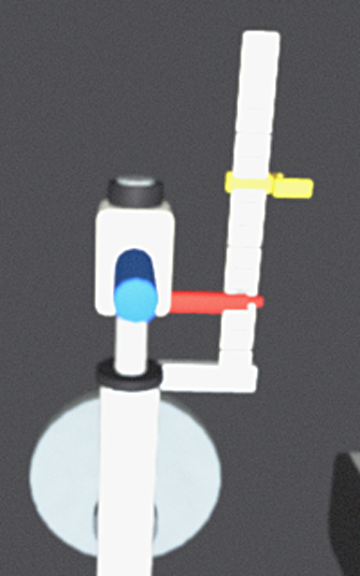

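Call:
apply_moves:
  plan: "0 0.3 -0.4 3 0 0 0; 0 0.3 -0.4 6.5 0 0 0; 0 0.3 -0.4 10 0 0 0; 0 0.3 -0.4 12.5 0 0 0; 0 0.3 -0.4 13.5 0 0 0; 0 0.3 -0.4 14 0 0 0; 0 0.3 -0.4 14 0 0 0"
  force: 60

```text
time_s: 4.25
eef_pos: [0.5161, -0.049, 0.265]
tool_rot: [180.0, -0.0, 32.3]
force: [-0.1, -0.3, 0.1]
width: 0.0855
```

```bash
python3 - <<'E'
from h import *
o=readout.get_obs();print(o["eef_pos"],o["tool_rot"],o["force"])
cv2.imwrite("pics/w2.png",viewer.capture("wrist"));
E
```

```text
[ 0.51606878 -0.04897237  0.26503417] [ 1.79999486e+02 -2.21902534e-02  3.22799623e+01] [-0.05046539 -0.34409529  0.06131996]
```

View pics/w2.png

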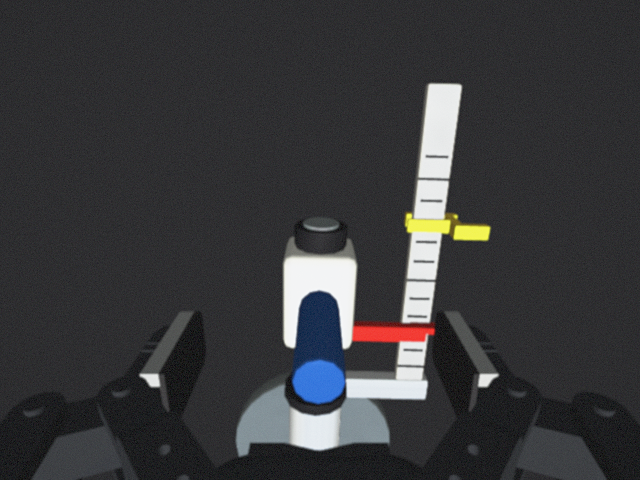

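Call:
apply_moves:
  plan: "0.5 0 0.1 0 0 0 0; 1 0 0.1 0 0 0 0; 1 0 0.1 0 0 0 0; 1 0 0.1 0 0 0 0; 1 0 0.1 0 0 0 0; 1 0 0.1 0 0 0 0; 1 0 0.1 0 0 0 0; 1 0 0.1 0 0 0 0"
  force: 60

```text
time_s: 5.1
eef_pos: [0.5165, -0.0503, 0.265]
tool_rot: [180.0, -0.0, 32.2]
force: [-0.8, 1.1, 5.2]
width: 0.0163
```

```bash
python3 - <<'E'
from h import *
o=readout.get_obs();print(o["eef_pos"],o["tool_rot"],o["force"],o["width"])
cv2.imwrite("pics/w3.png",viewer.capture("wrist"));
E
```

```text
[ 0.51653196 -0.05029752  0.26504322] [ 1.79992895e+02 -2.40248470e-02  3.22302302e+01] [-0.8057187   1.08916746  5.2384876 ] 0.016308939068623202
```

View pics/w3.png

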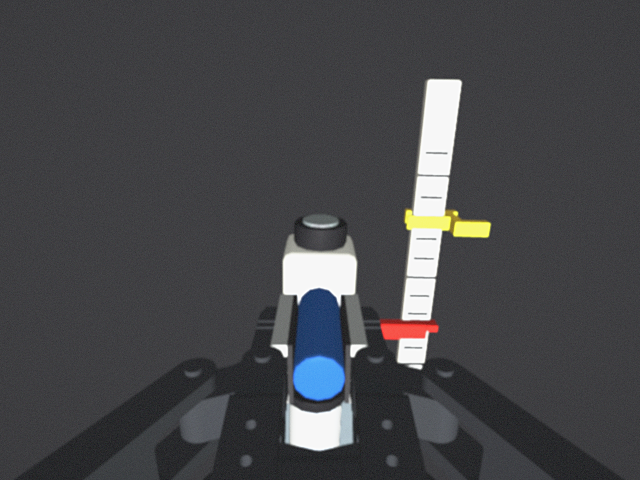

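```bash
python3 - <<'E'
from h import *
o=readout.get_obs();T=o["eef_pos"];w=np.radians(32.2);f=np.array([-np.sin(w),np.cos(w),0])
a=cv2.imread("pics/w3.png")
for z in(.078,.127):
  for s in(-9,0,9):
    p=np.array([T[0],T[1],z])+f*s/1000;q=proj("wrist",p);print(z,s,q.round(1));cv2.circle(a,tuple(int(round(v)) for v in q),2,(0,255,0) if z>.1 else (0,255,255),-1)
cv2.imwrite("pics/w3z.png",cv2.resize(a[200:430,230:450],None,fx=2.5,fy=2.5))
E
```

```text
0.078 -9 [317.1 315.1]
0.078 0 [317.1 296.9]
0.078 9 [317.1 278. ]
0.127 -9 [316.6 393.3]
0.127 0 [316.6 370.3]
0.127 9 [316.6 346.2]
```

View pics/w3z.png

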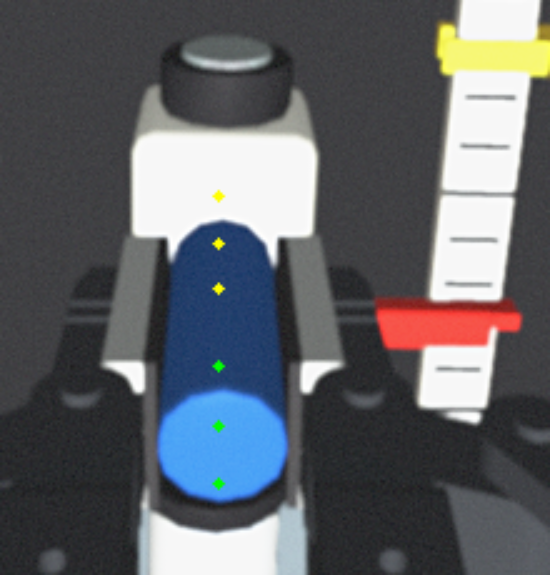

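```bash
python3 - <<'E'
from h import *
print("amber side",px2w("side",236.7,241.2,.14))
P=np.array([.5925,-.1785]);T=np.array([.5165,-.0503]);w=np.radians(32.2);r=T-P
X=np.array([np.cos(w),np.sin(w)]);Y=np.array([np.sin(w),-np.cos(w)])
for k in range(1,11):
    d=np.radians(28.3)*k/10;c,s=np.cos(d),np.sin(d);rr=np.array([[c,s],[-s,c]])@r*(1+.003/.149*min(k/5,1));D=rr-r
    print(np.degrees(d).round(2),(D@X*100).round(2),(D@Y*100).round(2))
E
```

```text
amber side [0.75052032 0.14042563 0.14      ]
2.83 0.74 -0.02
5.66 1.48 -0.01
8.49 2.23 0.05
11.32 2.97 0.13
14.15 3.71 0.26
16.98 4.43 0.48
19.81 5.13 0.74
22.64 5.83 1.03
25.47 6.5 1.35
28.3 7.16 1.71
```

Call:
apply_moves:
  plan: "1 0.74 -0.02 0 0 0 2.8; 1 1.48 -0.01 0 0 0 5.7; 1 2.23 0.05 0 0 0 8.5; 1 2.97 0.13 0 0 0 11.3; 1 3.71 0.26 0 0 0 14.1; 1 4.43 0.48 0 0 0 17; 1 5.13 0.74 0 0 0 19.8; 1 5.83 1.03 0 0 0 22.6; 1 6.5 1.35 0 0 0 25.5; 1 7.16 1.71 0 0 0 28.3"

```text
time_s: 6.15
eef_pos: [0.5866, -0.0279, 0.2651]
tool_rot: [179.9, -0.0, 3.8]
force: [-0.9, -3.6, 4.7]
width: 0.0166
```

```bash
cat > st.py <<'E'
from h import *
o=readout.get_obs();P=np.array([.5925,-.1785]);d=o["eef_pos"][:2]-P
print(o["time_s"],o["eef_pos"].round(4),o["tool_rot"].round(2),o["force"].round(1),"R",np.linalg.norm(d).round(4),"phi",np.degrees(np.arctan2(d[1],d[0])).round(2),"phi-yaw",(np.degrees(np.arctan2(d[1],d[0]))-o["tool_rot"][2]).round(2))
E
python3 st.py
```

```text
6.15 [ 0.5866 -0.0279  0.2651] [ 1.7991e+02 -4.0000e-02  3.7600e+00] [-0.9 -3.6  4.7] R 0.1507 phi 92.25 phi-yaw 88.48
```

Call:
apply_moves:
  plan: "1 0.75 0.04 0 0 0 2.8; 1 1.51 0.12 0 0 0 5.7; 1 2.25 0.23 0 0 0 8.5; 1 3 0.38 0 0 0 11.4; 1 3.71 0.57 0 0 0 14.2; 1 4.42 0.78 0 0 0 17; 1 5.13 1.04 0 0 0 19.8; 1 5.83 1.33 0 0 0 22.7; 1 6.5 1.66 0 0 0 25.5; 1 7.18 2.02 0 0 0 28.4"

```text
time_s: 7.15
eef_pos: [0.6592, -0.0433, 0.2651]
tool_rot: [179.9, -0.0, -24.6]
force: [-2.1, -2.8, 4.9]
width: 0.0164
```

```bash
python3 st.py; python3 - <<'E'
from h import *
for n in("top","wrist"): cv2.imwrite(f"pics/{n}4.png",viewer.capture(n))
E
python3 st.py
```

```text
7.15 [ 0.6592 -0.0433  0.2651] [ 1.7992e+02 -3.0000e-02 -2.4640e+01] [-2.1 -2.8  4.9] R 0.1508 phi 63.73 phi-yaw 88.37
7.25 [ 0.6596 -0.0437  0.2651] [ 1.7991e+02 -9.0000e-02 -2.4620e+01] [-1.5 -2.8  5.9] R 0.1506 phi 63.53 phi-yaw 88.14
```

View pics/top4.png

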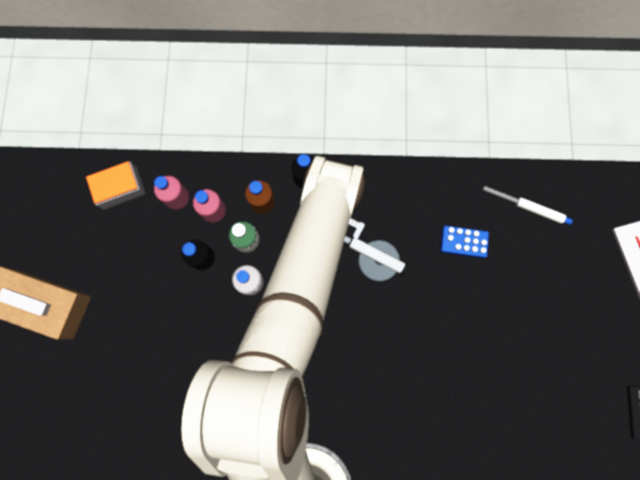

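View pics/wrist4.png

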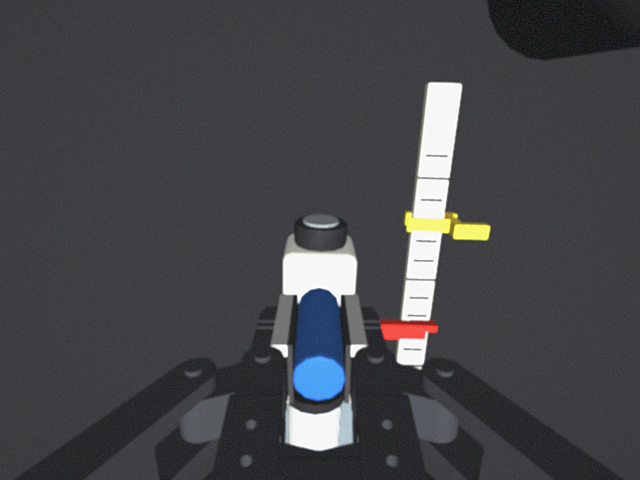

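```bash
python3 - <<'E'
from h import *
L=[]
for f in("top0","top4"):
    a=cv2.imread(f"pics/{f}.png");m=(a.min(2)>215).astype(np.uint8);m[:,:352]=0;m[:235]=0;m[285:]=0;m[:,410:]=0
    n,l,s,c=cv2.connectedComponentsWithStats(m);i=1+np.argmax(s[1:,4]);print(s[i])
    v,u=np.nonzero(l==i);W=np.array([px2w("top",x,y,.073)[:2] for x,y in zip(u,v)])
    r=cv2.minAreaRect(W.astype(np.float32)*1000);print(r)
    vx,vy,x0,y0=cv2.fitLine(W.astype(np.float32),cv2.DIST_HUBER,0,.001,.001).ravel();th=np.degrees(np.arctan2(vy,vx));print(th,x0,y0);L.append((vx,vy,x0,y0))
A=np.array([[-l[1],l[0]] for l in L]);b=np.array([-l[1]*l[2]+l[0]*l[3] for l in L]);P=np.linalg.solve(A,b);print("P",P)
for l in L:
    u=np.array(l[:2]);u*=np.sign(u[1]);
    for am in((.7505,.146),(.7505,.1404)):
        q=np.array(am)-np.array(l[2:]);print("miss",u[0]*q[1]-u[1]*q[0])
# other amber measure: body outline by finder in top and side
viewer.capture("top")
E
```

```text
[352 243  52  33 509]
((586.097412109375, -167.99119567871094), (23.801002502441406, 144.3931427001953), 30.480684280395508)
-59.600277 0.585793 -0.16736153
[352 235  52  36 506]
((598.500732421875, -164.57337951660156), (146.0770721435547, 32.448158264160156), 58.90279769897461)
62.73668 0.598409 -0.16551197
P [ 0.5920021  -0.17794468]
miss -0.3006326159837938
miss -0.2977988505247331
miss 0.007502263241420309
miss 0.004937012105594163
```

```bash
python3 - <<'E'
from h import *
for f in("top0","top4"):
    a=cv2.imread(f"pics/{f}.png");m=(a.min(2)>215).astype(np.uint8);m[:,:365]=0;m[:235]=0;m[285:]=0;m[:,410:]=0
    n,l,s,c=cv2.connectedComponentsWithStats(m);i=1+np.argmax(s[1:,4])
    v,u=np.nonzero(l==i);W=np.array([px2w("top",x,y,.073)[:2] for x,y in zip(u,v)])
    vx,vy,x0,y0=cv2.fitLine(W.astype(np.float32),cv2.DIST_HUBER,0,.001,.001).ravel();print(np.degrees(np.arctan2(vy,vx)),x0,y0)
    u=np.array([vx,vy])*np.sign(vy);q=np.array((.7505,.143))-[x0,y0];print("miss",u[0]*q[1]-u[1]*q[0])
a=cv2.imread("pics/top0.png");h=cv2.cvtColor(a,cv2.COLOR_BGR2HSV)
m=cv2.inRange(h,(3,120,60),(18,255,200));m[:,:240]=0;m[:,290:]=0;m[:170]=0;m[225:]=0
v,u=np.nonzero(m);print(u.min(),u.max(),v.min(),v.max())
E
```

```text
-58.65259 0.5938832 -0.18170302
miss -0.3026741515531562
63.11153 0.5898306 -0.18232074
miss 0.003828755536865347
245 272 180 206
```

Call:
apply_moves:
  plan: "1 0 0 0 0 0 0; 1 0 0 0 0 0 0; 1 0 0 0 0 0 0; 1 0 0 0 0 0 0; 1 0 0 0 0 0 0; 1 0 0 0 0 0 0; 1 0 0 0 0 0 0; 1 0 0 0 0 0 0; 1 0 0 0 0 0 0; 1 0 0 0 0 0 0"

```text
time_s: 8.3
eef_pos: [0.6591, -0.043, 0.2651]
tool_rot: [179.9, -0.1, -24.5]
force: [-1.4, -2.6, 5.7]
width: 0.0162
```

Call:
apply_moves:
  plan: "1 -0.1 0 0 0 0 -0.4; 1 -0.1 0 0 0 0 -0.4; 1 -0.1 0 0 0 0 -0.4; 1 -0.1 0 0 0 0 -0.4; 1 -0.1 0 0 0 0 -0.4; 1 -0.1 0 0 0 0 -0.4; 1 -0.1 0 0 0 0 -0.4; 1 -0.1 0 0 0 0 -0.4; 1 -0.1 0 0 0 0 -0.4; 1 -0.1 0 0 0 0 -0.4"

```text
time_s: 9.3
eef_pos: [0.6581, -0.0425, 0.2651]
tool_rot: [179.9, -0.1, -24.1]
force: [-1.4, -2.5, 5.1]
width: 0.0163
```

```bash
python3 st.py; python3 - <<'E'
from h import *
a=viewer.capture("wrist");cv2.imwrite("pics/w5.png",a);cv2.imwrite("pics/w5z.png",cv2.resize(a[190:380,370:500],None,fx=3,fy=3,interpolation=cv2.INTER_CUBIC))
w=np.radians(-24.7-0+0);yw=readout.get_obs()["tool_rot"][2];w=np.radians(yw);f=np.array([-np.sin(w),np.cos(w)])
for z in(.056,.06,.062):
  print(z,[((px2w("wrist",430,v,z)[:2])@f).round(4) for v in(218,222,226)],[((px2w("wrist",412,v,.062)[:2])@f).round(4) for v in(324,328,332)])
E
```

```text
9.3 [ 0.6581 -0.0425  0.2651] [ 1.7994e+02 -6.0000e-02 -2.4070e+01] [-1.4 -2.5  5.1] R 0.151 phi 64.25 phi-yaw 88.32
0.056 [np.float64(0.2591), np.float64(0.2571), np.float64(0.2552)] [np.float64(0.2065), np.float64(0.2043), np.float64(0.202)]
0.06 [np.float64(0.2603), np.float64(0.2584), np.float64(0.2565)] [np.float64(0.2065), np.float64(0.2043), np.float64(0.202)]
0.062 [np.float64(0.2609), np.float64(0.259), np.float64(0.2571)] [np.float64(0.2065), np.float64(0.2043), np.float64(0.202)]
```

View pics/w5z.png

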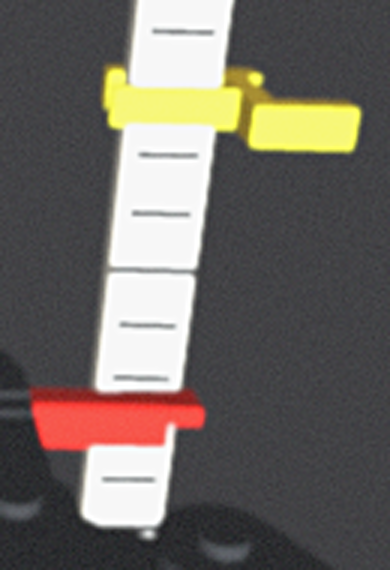

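Call:
apply_moves:
  plan: "1 0.02 -0.6 0 0 0 0; 1 0.04 -1.2 0 0 0 0; 1 0.06 -1.8 0 0 0 0; 1 0.07 -2.4 0 0 0 0; 1 0.09 -3 0 0 0 0; 1 0.11 -3.6 0 0 0 0; 1 0.12 -4.2 0 0 0 0; 1 0.13 -4.6 0 0 0 0; 1 0.13 -4.6 0 0 0 0; 1 0.13 -4.6 0 0 0 0"

```text
time_s: 10.35
eef_pos: [0.6778, -0.0018, 0.265]
tool_rot: [179.9, -0.0, -24.1]
force: [-2.0, -5.3, 6.1]
width: 0.0166
```

```bash
python3 st.py; python3 - <<'E'
from h import *
for n in("wrist","side","top"):
    a=viewer.capture(n);cv2.imwrite(f"pics/{n}6.png",a)
    if n=="wrist": cv2.imwrite("pics/w6z.png",cv2.resize(a[260:420,350:520],None,fx=3.5,fy=3.5,interpolation=cv2.INTER_CUBIC))
    if n=="side": cv2.imwrite("pics/s6z.png",cv2.resize(a[170:320,200:390],None,fx=4,fy=4,interpolation=cv2.INTER_CUBIC))
E
```

```text
10.35 [ 0.6778 -0.0018  0.265 ] [ 1.7987e+02 -3.0000e-02 -2.4100e+01] [-2.  -5.3  6.1] R 0.1963 phi 64.24 phi-yaw 88.34
```

View pics/w6z.png

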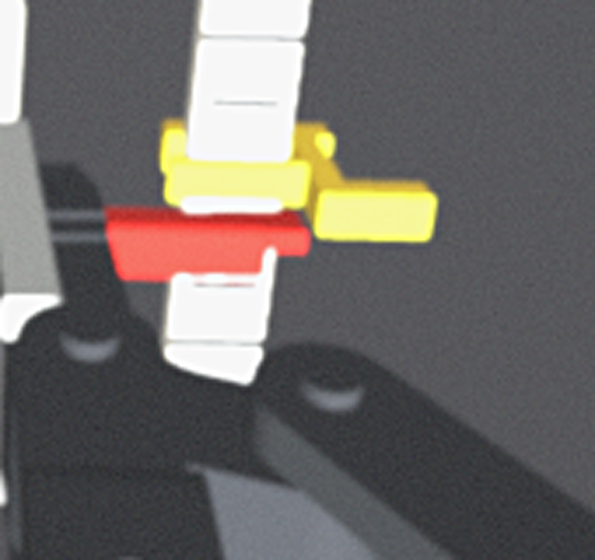

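View pics/s6z.png

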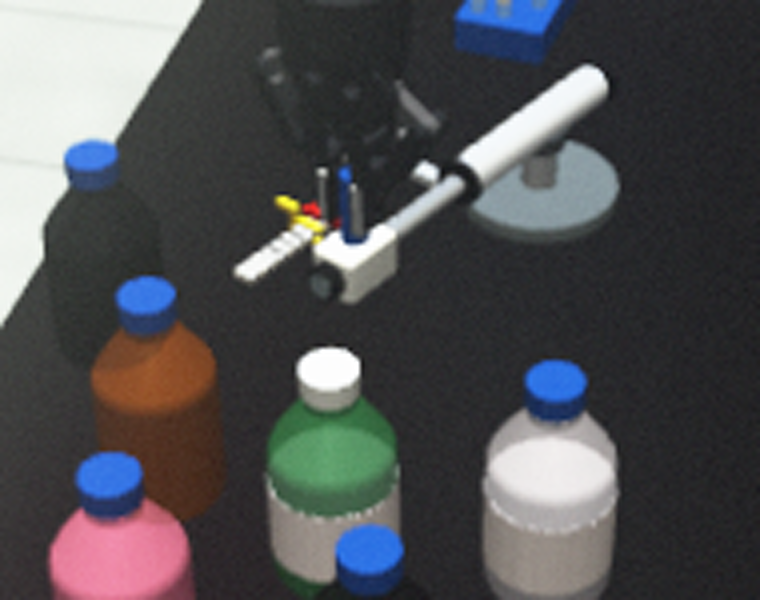

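View pics/wrist6.png

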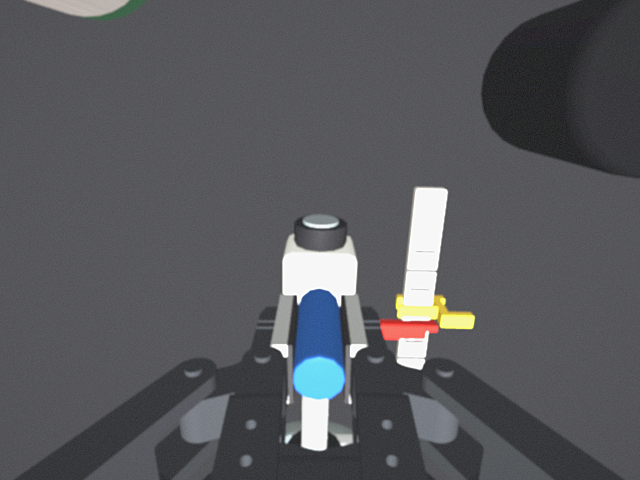

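```bash
python3 - <<'E'
from h import *
o=readout.get_obs();w=np.radians(64.2);f=np.array([np.cos(w),np.sin(w)]);P=np.array([.592,-.178])
A=lambda u,v,z:(round(float((px2w("wrist",u,v,z)[:2]-P)@f),4), round(float((px2w("wrist",u,v,z)[:2]-P)@np.array([f[1],-f[0]])),4))
print("barend",A(430,187.5,.056));
for z in(.056,.059,.062):print("clip bar part top/bot",z,A(418,305.5,z),A(417,319.4,z))
for z in(.059,.062,.065,.068):print("tab",z,A(457,313.5,z),A(457,328.5,z))
for z in(.060,.062,.064,.066):print("tip",z,A(436,322.5,z),A(436,333,z),A(395,338.5,z))
print("griptop",A(319.5,377,.127))
print("nose/ head top front edge",A(319,236,.078), "expect grip+23")
E
python3 - <<'E'
import cv2
a=cv2.imread("pics/wrist6.png")[290:350,370:490]
cv2.imwrite("pics/w6zz.png",cv2.resize(a,None,fx=6.5,fy=6.5,interpolation=cv2.INTER_NEAREST))
E
```

```text
barend (0.241, 0.0501)
clip bar part top/bot 0.056 (0.181, 0.0514) (0.173, 0.0517)
clip bar part top/bot 0.059 (0.1826, 0.0505) (0.1748, 0.0509)
clip bar part top/bot 0.062 (0.1843, 0.0496) (0.1766, 0.05)
tab 0.059 (0.1788, 0.0702) (0.1702, 0.0715)
tab 0.062 (0.1805, 0.069) (0.1721, 0.0702)
tab 0.065 (0.1822, 0.0678) (0.174, 0.069)
tab 0.068 (0.184, 0.0666) (0.1759, 0.0677)
tip 0.06 (0.174, 0.0602) (0.168, 0.0609) (0.1641, 0.0407)
tip 0.062 (0.1752, 0.0594) (0.1692, 0.0602) (0.1655, 0.0402)
tip 0.064 (0.1764, 0.0587) (0.1705, 0.0595) (0.1668, 0.0397)
tip 0.066 (0.1776, 0.058) (0.1718, 0.0588) (0.1681, 0.0393)
griptop (0.1937, 0.0017)
nose/ head top front edge (0.2242, 0.0006) expect grip+23
```

View pics/w6zz.png

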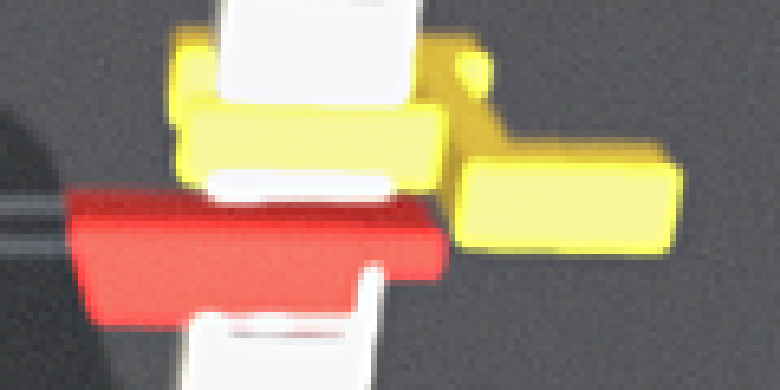

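Call:
apply_moves:
  plan: "1 0 -0.1 0 0 0 0; 1 0 -0.2 0 0 0 0; 1 0.01 -0.3 0 0 0 0; 1 0.01 -0.4 0 0 0 0; 1 0.01 -0.4 0 0 0 0; 1 0.01 -0.4 0 0 0 0"

```text
time_s: 11.1
eef_pos: [0.6794, 0.0014, 0.265]
tool_rot: [179.8, -0.0, -24.1]
force: [-2.9, -5.3, 6.2]
width: 0.0162
```

```bash
python3 st.py; python3 - <<'E'
from h import *
for n in("wrist","side","top"):
    a=viewer.capture(n);cv2.imwrite(f"pics/{n}7.png",a)
    if n=="wrist": cv2.imwrite("pics/w7z.png",cv2.resize(a[280:350,370:490],None,fx=6.5,fy=6.5,interpolation=cv2.INTER_CUBIC))
    if n=="side": cv2.imwrite("pics/s7z.png",cv2.resize(a[200:260,250:330],None,fx=9,fy=9,interpolation=cv2.INTER_CUBIC))
E
```

```text
11.1 [0.6794 0.0014 0.265 ] [ 1.7985e+02 -2.0000e-02 -2.4140e+01] [-2.9 -5.3  6.2] R 0.1997 phi 64.22 phi-yaw 88.35
```

View pics/w7z.png

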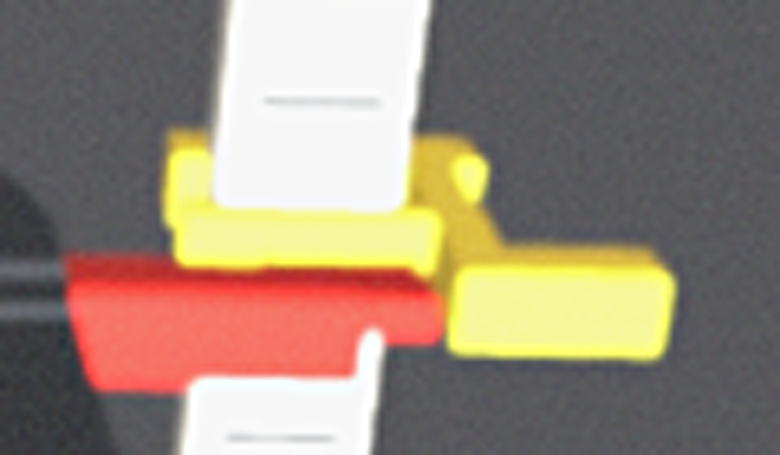

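View pics/s7z.png

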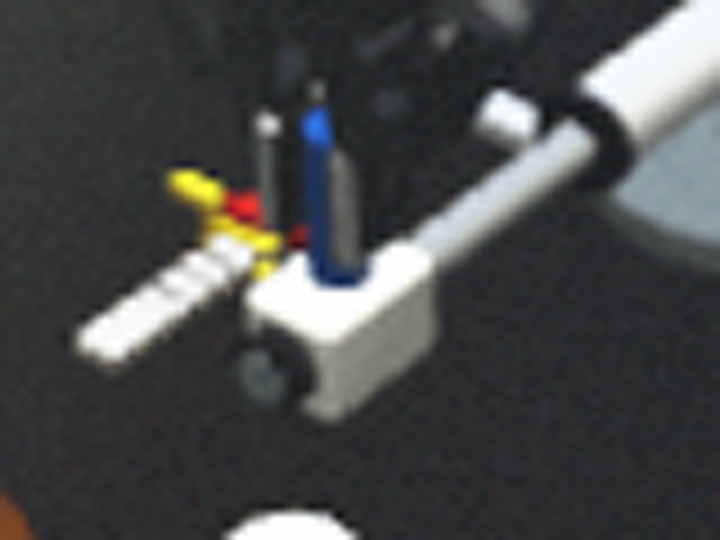

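Call:
apply_moves:
  plan: "1 0 -0.1 0 0 0 0; 1 0 -0.1 0 0 0 0; 1 0 -0.1 0 0 0 0; 1 0 -0.1 0 0 0 0; 1 0 -0.1 0 0 0 0; 1 0 -0.1 0 0 0 0; 1 0 -0.1 0 0 0 0; 1 0 -0.1 0 0 0 0; 1 0 -0.1 0 0 0 0; 1 0 -0.1 0 0 0 0"

```text
time_s: 12.25
eef_pos: [0.6798, 0.0022, 0.265]
tool_rot: [179.8, -0.0, -24.1]
force: [-3.1, -6.0, 6.8]
width: 0.0166
```

```bash
python3 st.py; python3 - <<'E'
from h import *
for n in("wrist","side","top"):
    a=viewer.capture(n);cv2.imwrite(f"pics/{n}8.png",a)
    if n=="wrist": cv2.imwrite("pics/w8z.png",cv2.resize(a[280:350,370:490],None,fx=6.5,fy=6.5,interpolation=cv2.INTER_CUBIC))
    if n=="top":
        m=(a.min(2)>215).astype(np.uint8);m[:,:365]=0;m[:235]=0;m[285:]=0;m[:,410:]=0
        nn,l,s,c=cv2.connectedComponentsWithStats(m);i=1+np.argmax(s[1:,4])
        v,u=np.nonzero(l==i);W=np.array([px2w("top",x,y,.073)[:2] for x,y in zip(u,v)])
        vx,vy,x0,y0=cv2.fitLine(W.astype(np.float32),cv2.DIST_HUBER,0,.001,.001).ravel();print(np.degrees(np.arctan2(vy,vx)),x0,y0)
        u=np.array([vx,vy])*np.sign(vy);q=np.array((.7505,.143))-[x0,y0];print("miss sleeve",u[0]*q[1]-u[1]*q[0])
# side view: project aim line
a=cv2.imread("pics/side8.png")
P=np.array([.592,-.178]);w=np.radians(64.2)
for r in np.linspace(.0,.37,40):
    q=proj("side",[P[0]+r*np.cos(w),P[1]+r*np.sin(w),.062]);cv2.circle(a,tuple(int(round(x)) for x in q),1,(255,0,255),-1)
cv2.imwrite("pics/s8z.png",cv2.resize(a[170:320,200:390],None,fx=4,fy=4,interpolation=cv2.INTER_CUBIC))
E
```

```text
12.25 [0.6798 0.0022 0.265 ] [ 1.7984e+02 -2.0000e-02 -2.4130e+01] [-3.1 -6.   6.8] R 0.2007 phi 64.22 phi-yaw 88.35
63.685287 0.58995485 -0.18228135
miss sleeve 0.00028936672519311313
```

View pics/w8z.png

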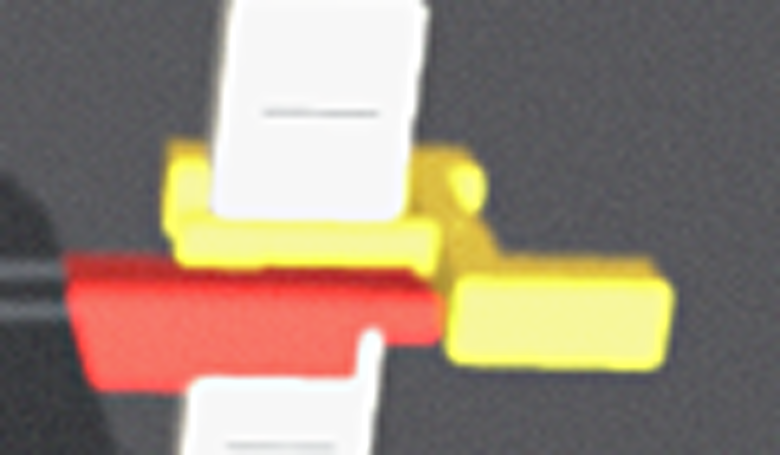

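View pics/s8z.png

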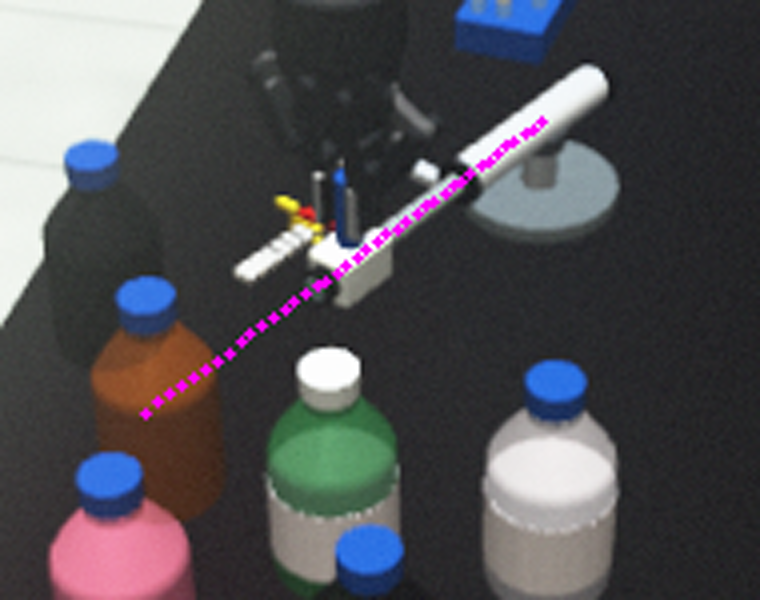

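```bash
python3 -c "
from station import job_done
print(job_done())"
```

```text
the job is handed in; nothing more can be done
None
```

I gripped the wand by the blue grip and swung it about 57° with it nearly fully in. I held it on the amber bottle for about 2 s, then pulled it out about 52 mm to the yellow clip. The job was handed in at about 12.4 s with the wand still held at a 60 N grip setting; no verdict is reported.

**Aim:** in the last top image the sleeve line passed within about 1 mm of my estimate of the bottle's axis. That estimate is itself uncertain by about 3 mm, because the top and side views put the bottle 5–6 mm apart.

**Pointer:** in the last wrist image the red tip was within about 1 mm of the clip's tab. Working from the arm's pose instead puts the pointer about 178 mm from the pivot and the clip about 177.7 mm.

**Bottles:** the bottles in the last side picture stood upright where they started. I did not check the vial rack separately at the end.

**Disagreements:** the first high wrist view put the pivot about 9 mm away from where the top camera had it. I used the top value, which matched the known 146 mm distance to the grip and the sleeve lines.

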